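# Load a circuit board and latch the spring gate behind it

## Robot

A 6-joint arm with a two-finger parallel gripper is mounted at the origin on the work surface; the furniture and walls round the work are solid. World frame = base frame: x ahead of the robot, y to its left, z up, the work surface at z = 0. Lengths are in m, angles in rad, forces in N, time in s.
With the tool pointing down it reaches from about 0.325 to 0.9 m from the base axis. Payload 6.1 kg.
Tool frame: the origin (TCP) lies midway between the tips of the shut fingers; the grasp point (between the pads) lies 19 mm behind it; x points along the fingers, y is the direction in which the jaws open and shut, and the axes are right-handed (so a half turn about x gives the same grasp; the last joint's range is limited). The gripper opens to 85 mm and grips with 20 to 120 N. Pads are 22 mm wide; open, the fingers measure 114 mm over their backs; the gripper's body (76 mm by 85 mm) begins 54 mm behind the grasp point. The pads swing forward as they close: fully open they stand 13 mm farther back than shut.
Start: joints at [-1.463, 0.22, 1.526, -0, 1.395, -0.126], TCP at [0.145, -0.608, 0.231] pointing down, gripper open.
Joint ranges: [-2.98, 2.98], [-0.91, 2.08], [0.09, 2.57], [-1.24, 4.39], [0.2, 2.65], [-2.68, 2.68]. Speed limits (rad/s): [2.57, 2.57, 3.01, 3.14, 3.14, 3.14].

## Interface

Orientations are given as [roll, pitch, yaw] about the fixed x, y, z axes, in that order (R = Rz(yaw) Ry(pitch) Rx(roll)).
In Python, from plant import movep, move_l, set_joints, gripper_to, hold, inverse_kinematics, observe, get_image, get_calibration, Unreachable, job_done gives the robot as it stands. Calls block until the motion is done:
- movep(position, orientation): joint-space move of the TCP to a pose.
- move_l(position, feed=0.15, rotation=None, max_force=None): straight line of the TCP; rotation=None keeps the orientation; feed is the mean speed in m/s. With max_force (N) it stops when the force on the tool has changed by that much, and returns True; else False.
- set_joints(angles): joint-space move.
- gripper_to(opening, f_grip=None): finger opening in m; f_grip is the grip in N (None keeps the last); returns when the fingers have stopped.
- hold(seconds).
- inverse_kinematics(position, orientation): joint angles nearest the present ones, or None.
- observe(): the state.
- get_image(name): name is "scene" or "top"; returns (picture, depth): 420x560x3 uint8, red, green, blue; 420x560 float32, m along the optical axis (not along the pixel's ray), 0 where there is no reading.
- get_calibration(name): a dict with "intrinsics" (3x3 intrinsics, pixels), "world_from_camera" (4x4, takes a point from camera to world coordinates). Camera axes: x right, y down, z forward; pixel columns grow to the right and rows downward; lengths in m; the calibration is good to about 2 mm. A picture is of the moment at which its call begins. get_calibration takes no time and is no camera call.
A pose or a line that the arm cannot do raises Unreachable and nothing moves.
- job_done(): hands the job in, once; it reports no verdict.
The state is a dict: "time_s": time; "q": joint angles; "joint_velocities": joint speeds; "joint_torque": joint torques, N m; "eef_pos": TCP position; "tcp_rot": TCP orientation; "ft_force": force on the tool from outside, world axes, zero at the start; "torque": the same for the moment, N m; "opening": finger opening in m.
Only numpy, scipy, OpenCV 4.12 (cv2) and the standard library are available. Lean on these libraries where they do the work, as an engineer would, in place of code of your own. Each camera call takes 0.05 s, during which the arm holds its last target. There are 200 camera calls.

## Task

One of the three hexagonal spacers was left standing in the track of the board fixture: take it out and stand it upright on the bench top clear of the fixture; all three spacers must be standing in the end. Then push the green circuit board along the track fully home against the end stop, swing the sprung gate down behind it and, while you hold the gate down, slide the red bolt all the way so that its hook keeps the gate shut when you let go. Do not disturb the solvent bottle, the solder spool, the tip cleaner or the grey screwdriver.

Things in the scene. Friction and masses are not known exactly. Their poses are not given: they have to be found in the camera images.
- fixture: Fixed aluminium board fixture. Origin: on the bench top, mid-track, at the gate line. x along the track, the way the board is pushed; y across it to the bolt's side (robot's side); z up. Rails: inner faces y = -58/+58 mm, 8 thick, 18 high, x -100 to +155. Inside each a ledge 10 wide, 6 high carries the board; between the ledges the bench is bare, so fingertips reach below the board's edge.
- stop_face (a point): Middle of the end stop's face, at fixture x = 143, y = 0, z = 9 mm; the stop is 12 mm thick and 18 mm high. Axes as the fixture's. The board is home when its front edge touches this face; its centre is then 67.5 mm before it, at fixture x = 75.5 mm.
- board_mid (a point): Green circuit board 110 x 135 mm, plate 2 mm, parts up to 24 mm above it, 0.1 to 0.25 kg. Point: centre of the plate (z = 7 mm on the ledges). x along its 110 side, y along its 135 side. It lies on the ledges, its y against the fixture's x, 85 to 106 mm short of home, with 3 mm play each side. A connector 8 mm high stands 1 mm in from its rear edge, 12 mm off the middle. It slides easily.
- spring_gate (a joint): Gate angle, rad: 0 shut (bar level across the track), 1.75 open (upright, leaning 10 degrees away from the track), where its torsion spring drives it: 0.6 N m at 1.75, 1.5 N m at 0, so about 8 N at the paddle when shut. Can be pressed to -0.04. When shut, a black lip below the bar stands 4 mm behind the home board's rear edge (8 mm past the gate line); a board not home is in its way.
- gate_hinge (a point): On the gate's hinge axis, which is parallel to the fixture's x, at fixture x = 0, y = -82, z = 28 mm; the point does not move, axes as the fixture's. The hinge block reaches x -28 to +28 mm, z = 39 mm. The gate is a steel bar 16 mm wide along x, 12 mm thick, centred on the axis, with a yellow paddle at its free end, 142 to 186 mm from the axis.
- press_pad (a point): Point to press, on the outer (top when shut) face of the gate's yellow paddle, 6 mm off the hinge axis, 183 mm out from it, 28 mm to -x of the bar's centre. The paddle spans fixture x -50 to +40 mm, 6 mm thick; its free edge is 3 mm beyond the point. Shut: point at fixture x -28, y 101, z 34 mm, between the bolt's hook and tab. Axes turn with the gate: y outward, z out of the face.
- slide_bolt (a joint): Travel of the red bolt along the fixture's +x, m: 0 open, 0.030 fully shut (stop); starts at 0 to 0.005, stays where left (friction about 1.2 N). Shut, its hook lies 25 mm over the paddle's -x end with 2.5 mm gap; let go, the paddle rises against the hook. Shut too early, the hook bars the gate's way.
- bolt_hook (a point): Centre of the hook's underside at its inner end. Hook: 20 mm along x, fixture y 85 to 134, z 36.5 to 42.5 mm. At joint value 0 the point is at fixture x -65, y 90, z 36.5 mm, and the hook (x -75 to -55) is clear of the paddle (from x = -50). Moves with the bolt. Bolt bar and guide lie lower, up to z = 28 mm at y 108 to 134, x -85 to +55 mm.
- bolt_tab (a point): On the face by which the bolt is pushed to +x: the -x face of its upright red tab, 8 mm thick, fixture y 106 to 134, z 35 to 61 mm, 2 mm outside the shut paddle's free edge. A fingertip pressing on that edge overhangs it and meets the tab when slid to +x. At joint value 0: fixture x 0, y 108, z 50 mm, with 55 mm free between hook and tab for fingertips.
- spacer_1_mid (a point): Brass-coloured hexagonal spacer, 10 x 11 mm across, 22 mm high, 15 g, standing on end on the bench top; one of three alike. Point: its centre, 11 mm up; z is its long axis. One of the three stands between the ledges, between the board and the end stop, at least 23 mm from either; the other two stand on the open bench top to the right of the fixture.
- spacer_2_mid (a point): Brass-coloured hexagonal spacer, 10 x 11 mm across, 22 mm high, 15 g, standing on end on the bench top; one of three alike. Point: its centre, 11 mm up; z is its long axis. One of the three stands between the ledges, between the board and the end stop, at least 23 mm from either; the other two stand on the open bench top to the right of the fixture.
- spacer_3_mid (a point): Brass-coloured hexagonal spacer, 10 x 11 mm across, 22 mm high, 15 g, standing on end on the bench top; one of three alike. Point: its centre, 11 mm up; z is its long axis. One of the three stands between the ledges, between the board and the end stop, at least 23 mm from either; the other two stand on the open bench top to the right of the fixture.
- bottle: Solvent bottle, white with black cap, 68 x 62 mm, 120 mm high, beside the end part of the track on the robot's side. Origin: centre of its underside. Leave alone.
- spool: Spool of solder with blue flanges, 74 x 62 mm, 76 mm high, on the bench top among the spacers to the right of the fixture. Origin: centre of its underside. Leave alone.
- cleaner: Round black tip cleaner with brass wool, 64 mm across, 37 mm high, on the bench top at the right. Origin: centre of its underside. Leave alone.
- driver: Grey screwdriver lying on the bench top, 161 x 22 mm, 24 mm high, along its own x. Origin: under its centre. Leave alone.

How it is judged:
By the outcome, as a careful person would: the job done as asked, in the order asked, and still so for the second after the job is handed in, with the robot touching nothing.
It also fails if it takes over 67 s, if anything falls off the work surface, if the arm or the gripper's body presses on something with over 40 N, if the wrist force passes 120 N, or if a joint passes its speed limit or range.

## Working session

There is one attempt and no reset: what is moved stays moved. The work goes in short steps, each a Python script; the robot and the scene stay as the last script left them, time stands still between calls to the robot, and variables do not carry over. Pictures are saved under pics/ and viewed, about 8 in all and at most 12, crops included, and the job is handed in when it is done.

```bash
mkdir -p pics; ls; python3 - <<'E'
from plant import *
import cv2,numpy as np
for n in("scene","top"):
    p,d=get_image(n); np.savez(f"pics/{n}0.npz",p=p,d=d); c=get_calibration(n); np.savez(f"pics/cal_{n}.npz",K=c["intrinsics"],T=c["world_from_camera"])
    cv2.imwrite(f"pics/{n}0.png",cv2.resize(p[:,:,::-1],(800,600)))
    print(n,np.round(c["intrinsics"],1).tolist(),np.round(c["world_from_camera"],3).tolist())
o=observe();print(o["time_s"],o["tcp_rot"],o["ft_force"])
E
```

```text
pics
scene [[446.6, 0.0, 279.3], [0.0, 446.6, 210.3], [0.0, 0.0, 1.0]] [[-0.824, -0.326, 0.463, -0.233], [-0.566, 0.499, -0.656, 0.999], [-0.017, -0.803, -0.596, 0.93], [0.0, 0.0, 0.0, 1.0]]
top [[392.1, 0.0, 282.8], [0.0, 392.1, 213.7], [0.0, 0.0, 1.0]] [[-0.011, -0.986, 0.166, 0.272], [-1.0, 0.011, 0.003, 0.027], [-0.005, -0.166, -0.986, 1.135], [0.0, 0.0, 0.0, 1.0]]
0.1 [-1.68823126  1.56904355  1.68718759] [-0.24692362 -0.51891081  0.19893672]
```

View pics/scene0.png

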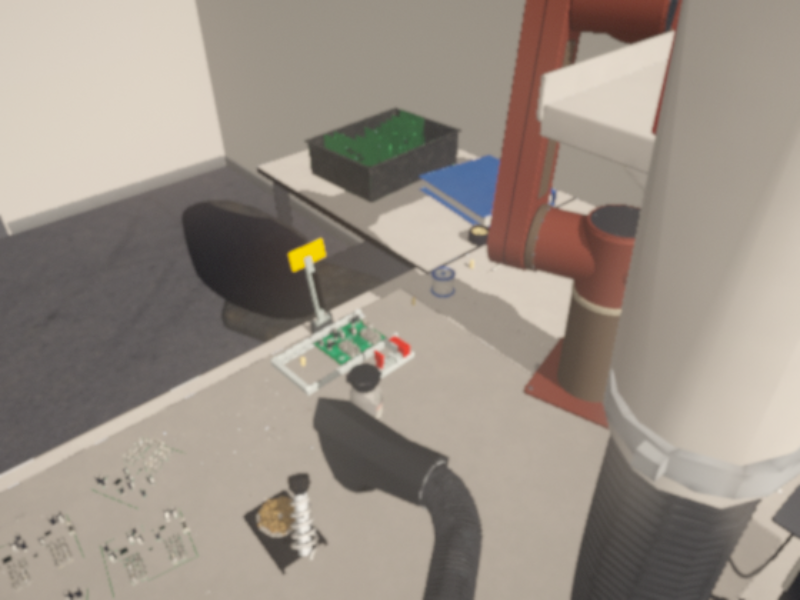

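View pics/top0.png

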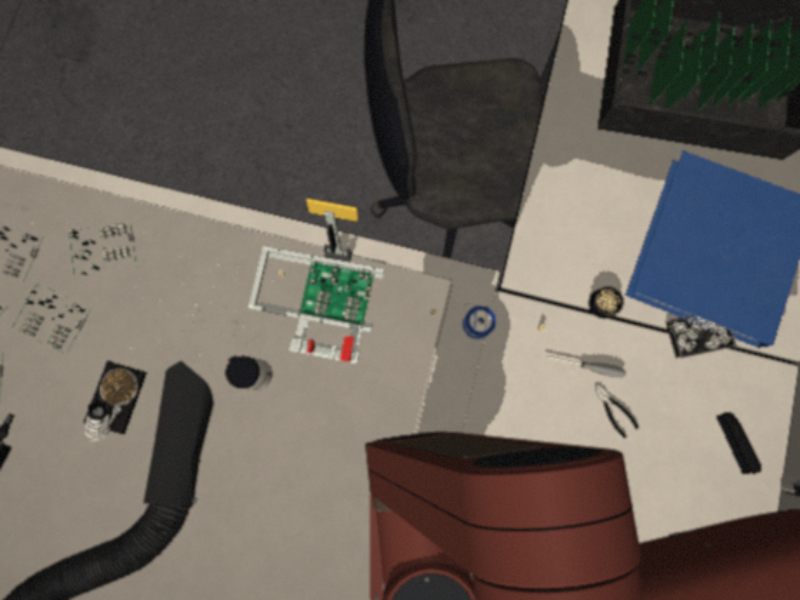

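The top view shows the fixture at about (250–380, 245–360) in the 800-wide picture. The push direction is image left (≈ world +y), the spacer in the track is at (281,272), and the other two are near (432,311) and (542,321). Next I'll crop for measurement.

```bash
python3 - <<'E'
import cv2,numpy as np
p=np.load("pics/top0.npz")["p"][130:260,165:325,::-1]
cv2.imwrite("pics/crop_top.png",cv2.resize(p,None,fx=5,fy=4.6,interpolation=cv2.INTER_CUBIC)[:600] if 0 else cv2.resize(p,(738,600),interpolation=cv2.INTER_CUBIC))
p=np.load("pics/scene0.npz")["p"][160:280,180:340,::-1]
cv2.imwrite("pics/crop_scene.png",cv2.resize(p,(800,600),interpolation=cv2.INTER_CUBIC))
E
```

```text
(no output)
```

View pics/crop_top.png

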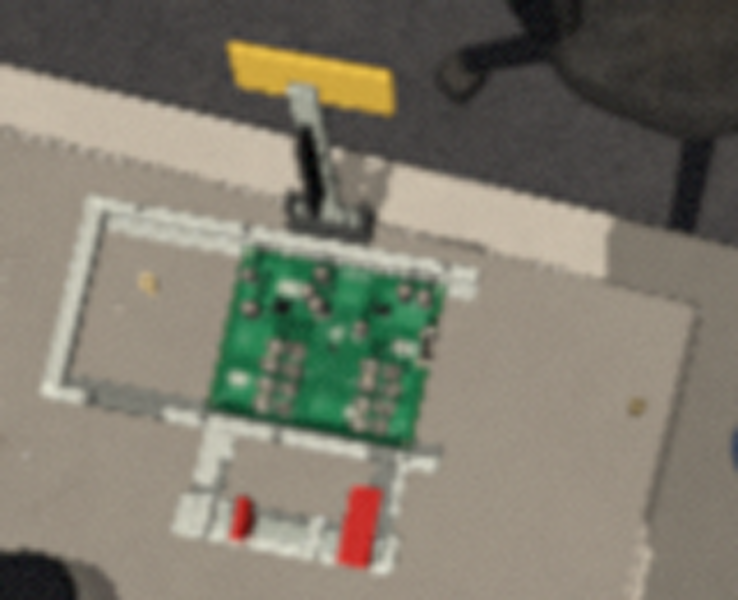

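View pics/crop_scene.png

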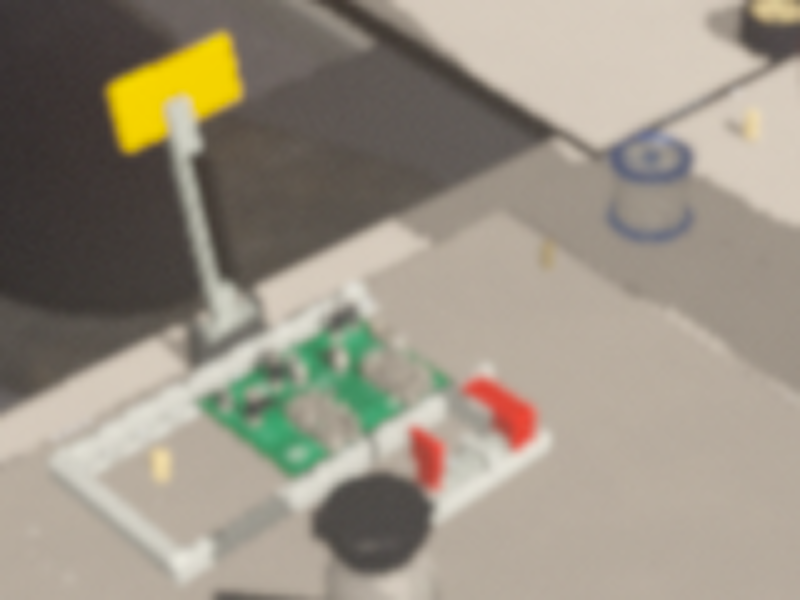

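```bash
cat > h.py <<'E'
import numpy as np,cv2
from scipy.optimize import least_squares
CAL={n:np.load(f"pics/cal_{n}.npz") for n in("top","scene")}
def ray(n,uv,z):
    K,T=CAL[n]["K"],CAL[n]["T"]
    d=T[:3,:3]@np.linalg.solve(K,[uv[0],uv[1],1]); o=T[:3,3]
    return o+d*(z-o[2])/d[2]
def proj(n,P):
    K,T=CAL[n]["K"],CAL[n]["T"]; c=np.linalg.inv(T)@np.append(P,1); u=K@c[:3]; return u[:2]/u[2]
def cloud(n,d):
    K,T=CAL[n]["K"],CAL[n]["T"]; v,u=np.indices(d.shape)
    c=np.stack([(u-K[0,2])/K[0,0]*d,(v-K[1,2])/K[1,1]*d,d],-1)
    return c@T[:3,:3].T+T[:3,3]
def blobs(m,amin=3):
    n,l,s,c=cv2.connectedComponentsWithStats(m.astype(np.uint8)); return [(s[i,4],c[i],l==i) for i in range(1,n) if s[i,4]>=amin]
E
python3 - <<'E'
from h import *
for n in("top","scene"):
    f=np.load(f"pics/{n}0.npz"); p=f["p"]; d=f["d"]; W=cloud(n,d)
    hsv=cv2.cvtColor(p,cv2.COLOR_RGB2HSV); H,S,V=[hsv[...,i].astype(int) for i in range(3)]
    roi=np.zeros(H.shape,bool); roi[130:260,165:325]=1
    if n=="scene": roi[:]=0; roi[150:290,180:350]=1
    print(n)
    for nm,m in(("red",((H<8)|(H>172))&(S>150)&(V>90)&roi),("green",(H>60)&(H<90)&(S>110)&(V>60)&roi),("yellow",(H>20)&(H<32)&(S>160)&(V>120)&roi)):
        for a,c,mm in blobs(m,12):
            r=cv2.minAreaRect(np.argwhere(mm)[:,::-1].astype(np.float32)); w=W[mm]
            print(nm,a,c.round(2),"rect",np.round(r[0],1),np.round(r[1],1),round(r[2],1),"med3d",np.median(w,0).round(4),"z",np.percentile(w[:,2],[5,95]).round(3))
    # spacers: brass
    m=(H>12)&(H<28)&(S>85)&(V>90); m[:,330 if n=="top" else 500:]&=True
    for a,c,mm in blobs(m,4):
        if a<150: print("brass",a,c.round(2),ray(n,c,.011 if n=="scene" else .018).round(4),np.median(W[mm],0).round(4))
    q=(W[...,2]>.05)&(d>0)&(W[...,0]>.66)&(W[...,0]<1.0)&(W[...,1]>-.35)&(W[...,1]<.25)
    for a,c,mm in blobs(q,20): print("tall",a,c.round(0),W[mm].min(0).round(3),W[mm].max(0).round(3))
# corners in crop coords, top z=18
for fx,uv in(((155,-66),(88,200)),((155,66),(42,395)),((-100,-66),(477,270)),((-100,66),(438,452))):
    u=np.array(uv)/4.6125+[165-.5,130-.5]; print(fx,ray("top",u,.018).round(4))
E
```

```text
top
red 101 [242.52 243.86] rect [242.4 243.8] [ 6.1 16.6] 9.5 med3d [0.3724 0.1432 0.0425] z [0.039 0.046]
red 23 [217.17 241.74] rect [217.5 241.5] [3. 7.] 0.0 med3d [0.378  0.2123 0.0585] z [0.044 0.064]
green 901 [234.3  203.97] rect [235.1 204.9] [43.7 35.1] 11.3 med3d [0.4959 0.1702 0.0088] z [0.005 0.012]
yellow 280 [232.49 146.13] rect [232.1 146.4] [36.   8.9] 10.6 med3d [0.6041 0.1509 0.1978] z [0.175 0.212]
brass 4 [196.75 191.  ] [0.5311 0.2813 0.018 ] [0.5298 0.2804 0.0215]
brass 4 [302.5 217.5] [ 0.4492 -0.026   0.018 ] [ 0.4493 -0.0262  0.0173]
brass 124 [ 78.35 266.3 ] [0.3165 0.6114 0.018 ] [0.317  0.6056 0.0297]
brass 7 [ 91.71 273.86] [0.295  0.5719 0.018 ] [0.2945 0.569  0.0248]
brass 14 [ 88.43 277.86] [0.2839 0.5804 0.018 ] [0.2834 0.5753 0.0264]
tall 2613 [272.  67.] [0.722 0.007 0.05 ] [1.    0.112 0.176]
scene
red 65 [280.83 241.62] rect [280.5 240.7] [14.2  6.2] 48.4 med3d [0.36   0.149  0.0423] z [0.03  0.045]
red 31 [265.26 250.77] rect [265. 251.] [8. 4.] 90.0 med3d [0.3704 0.2188 0.0532] z [0.037 0.062]
green 23 [242.61 230.83] rect [242.  230.5] [7. 4.] 90.0 med3d [0.521  0.1443 0.0099] z [0.006 0.012]
green 14 [251.21 228.43] rect [251.5 229. ] [4. 3.] 90.0 med3d [0.5037 0.1166 0.0093] z [0.006 0.011]
green 53 [252.08 239.26] rect [252. 239.] [11.1  4.9] 50.2 med3d [0.467  0.1603 0.009 ] z [0.006 0.012]
green 74 [234.55 246.68] rect [234.8 246.8] [17.7  8.5] 45.0 med3d [0.4925 0.2193 0.0086] z [0.006 0.012]
yellow 353 [213.76 177.78] rect [214.4 178.5] [15.6 28.3] 67.6 med3d [0.6037 0.1478 0.1921] z [0.049 0.211]
brass 5 [396.2  37. ] [ 0.9546 -2.1721  0.011 ] [ 0.1538 -0.0327  0.6319]
brass 5 [340.6 161.8] [ 0.4594 -0.4172  0.011 ] [ 0.4465 -0.3856  0.0298]
tall 2164 [176. 164.] [0.731 0.008 0.05 ] [1.    0.114 0.175]
(155, -66) [0.5862 0.3215 0.018 ]
(155, 66) [0.4604 0.3464 0.018 ]
(-100, -66) [0.5375 0.0734 0.018 ]
(-100, 66) [0.4215 0.0982 0.018 ]
```

```bash
cat >> h.py <<'E'
def F(o,yaw):
    c,s=np.cos(yaw),np.sin(yaw)
    return lambda x,y,z: np.array([o[0]+(c*x-s*y)/1e3,o[1]+(s*x+c*y)/1e3,z/1e3])
def inv(o,yaw,P):
    c,s=np.cos(yaw),np.sin(yaw); d=np.array(P[:2])-o[:2]; return np.array([c*d[0]+s*d[1],-s*d[0]+c*d[1]])*1e3
def edge(n,g,P,N,L=7):
    "subpixel strongest brightness edge near world P along world dir N (mm offset, strength)"
    t=np.arange(-L,L+.01,.5); uv=np.array([proj(n,P+N*k/1e3) for k in t]).astype(np.float32)
    v=cv2.remap(g,uv[:,0].reshape(1,-1),uv[:,1].reshape(1,-1),cv2.INTER_LINEAR)[0]
    gr=np.gradient(cv2.GaussianBlur(v.reshape(1,-1),(5,1),0)[0]); k=-np.minimum(gr,0)  # bright inside -> dark outside
    i=k.argmax(); w=slice(max(i-4,0),i+5); return (t[w]*k[w]).sum()/k[w].sum(),k[i]
E
python3 - <<'E'
from h import *
yaw=np.deg2rad(78.9); o=np.array([.492,.183])
for n in("top","scene"):
    p=np.load(f"pics/{n}0.npz")["p"]; g=p[...,2].astype(np.float32); oo,yy=o.copy(),yaw
    for it in range(4):
        f=F(oo,yy); X=f(1,0,0)-f(0,0,0); Y=f(0,1,0)-f(0,0,0); X*=1e3;Y*=1e3
        xs=np.r_[-90:-40:6,50:146:6]; a=[edge(n,g,f(x,-66,18),-Y) for x in xs]; ys=np.arange(-56,57,6.)
        e=(np.array([edge(n,g,f(155,y,18),X) for y in ys]) if n=="top" else np.array([edge(n,g,f(143,y,18),-X) for y in ys]))
        a=np.array(a); ga=np.abs(a[:,0]-np.median(a[:,0]))<2
        A=np.polyfit(xs[ga],-66-a[ga,0],1); ex=np.median(e[:,0])*(1 if n=="top" else -1)
        B=np.polyfit(ys,e[:,0],1)
        yy+=np.arctan(A[0]); oo=oo+(X[:2]*ex+Y[:2]*(A[1]+66))/1e3
    print(n,oo.round(4),np.rad2deg(yy).round(2),"rail n",ga.sum(),"std",a[ga,0].std().round(2),"end std",e[:,0].std().round(2),"end slope deg",np.rad2deg(B[0]).round(2))
    f=F(oo,yy)
    print(" inner near edge y=58:",np.median([edge(n,g,f(x,58,18),-f(0,1e3,0)+f(0,0,0))[0] for x in range(60,130,6)]).round(2))
    W=cloud(n,np.load(f"pics/{n}0.npz")["d"])
# board edges + bolt + spacers in top using top pose
p=np.load("pics/top0.npz")["p"]; d=np.load("pics/top0.npz")["d"]
hsv=cv2.cvtColor(p,cv2.COLOR_RGB2HSV).astype(int);H,S,V=[hsv[...,i] for i in range(3)]
def show(nm,uv,z): print(nm,uv,"world",ray("top",uv,z).round(4))
for box,nm in(((190,180,205,200),"sp_track"),((296,210,310,225),"sp2"),((372,218,388,233),"sp3")):
    x0,y0,x1,y1=box; s=S[y0:y1,x0:x1]; 
    m=(s-np.median(s))>30; vv,uu=np.nonzero(m); w=(s-np.median(s))[m]; uv=(np.average(uu,weights=w)+x0,np.average(vv,weights=w)+y0)
    print(nm,m.sum(),np.round(uv,2),ray("top",uv,.013).round(4), uu.min()+x0,uu.max()+x0,vv.min()+y0,vv.max()+y0)
E
```

```text
top [0.4934 0.183 ] 78.23 rail n 22 std 0.71 end std 0.64 end slope deg -0.6
 inner near edge y=58: -0.3h.py:26: RuntimeWarning: invalid value encountered in scalar divide
  i=k.argmax(); w=slice(max(i-4,0),i+5); return (t[w]*k[w]).sum()/k[w].sum(),k[i]
Traceback (most recent call last):
TypeError: expected non-empty vector for x
```

```bash
python3 - <<'E'
from h import *
o=np.array([.4934,.183]);yaw=np.deg2rad(78.35)
p=np.load("pics/top0.npz")["p"]; d=np.load("pics/top0.npz")["d"]; W=cloud("top",d)
hsv=cv2.cvtColor(p,cv2.COLOR_RGB2HSV).astype(int);H,S,V=[hsv[...,i] for i in range(3)]
for box,nm in(((190,180,205,200),"sp_track"),((296,210,310,225),"sp2"),((372,218,388,233),"sp3")):
    x0,y0,x1,y1=box; s=S[y0:y1,x0:x1]; 
    s=s-np.median(s); m=s>25; vv,uu=np.nonzero(m); w=s[m]; uv=(np.average(uu,weights=w)+x0,np.average(vv,weights=w)+y0)
    P=ray("top",uv,.013);print(nm,m.sum(),np.round(uv,2),P.round(4),inv(o,yaw,P).round(1))
red=((H<8)|(H>172))&(S>150)&(V>90); red[:130]=0
for a,c,mm in blobs(red,12):
    w=W[mm]; print("red",inv(o,yaw,ray("top",c,.0425 if a>60 else .055)).round(1),[np.percentile([inv(o,yaw,q)[k] for q in w],[2,98]).round(1) for k in(0,1)])
gr=(H>60)&(H<90)&(S>110)&(V>60); gr[:150]=0;gr[260:]=0;gr[:,:165]=0;gr[:,320:]=0
q=np.array([inv(o,yaw,ray("top",(u,v),.008)) for v,u in np.argwhere(gr)])
print("green",np.percentile(q,[1,99],0).round(1), q.min(0).round(1),q.max(0).round(1))
q=np.array([inv(o,yaw,x) for x in W[(W[...,2]>.05)&(d>0)&(W[...,0]>.25)&(W[...,0]<.5)&(W[...,1]>.2)&(W[...,1]<.4)&(W[...,2]<.14)]])
print("bottle",np.percentile(q,[1,99],0).round(0))
from plant import *
from scipy.spatial.transform import Rotation as Ro
def rot(a): # tool down, jaws along yaw a
    x=np.array([0,0,-1.]);y=np.array([np.cos(a),np.sin(a),0]);return Ro.from_matrix(np.column_stack([x,y,np.cross(x,y)])).as_euler("xyz")
f=F(o,yaw); print(rot(-1.5))
for k in(0,np.pi/2,np.pi,-np.pi/2):
    for P in(f(104,-19,3),f(104,-19,120),f(-95,0,3),f(-26,-160,210),f(-26,-140,240),f(-26,95,34),f(15,103,32)):
        q=inverse_kinematics(P,rot(yaw+k)); print(round(k,2),None if q is None else np.round(q,2))
E
```

```text
sp_track 15 [196.77 190.98] [0.5323 0.2824 0.013 ] [105.2 -18. ]
sp2 10 [302.75 217.58] [ 0.4497 -0.0269  0.013 ] [-214.4    0.4]
sp3 16 [378.97 228.84] [ 0.4144 -0.2457  0.013 ] [-435.8   -9.2]
red [-62.7 110.3] [array([-70.4, -54.5]), array([ 87.9, 132.3])]
red [  5.8 118.8] [array([3.8, 8.9]), array([108.8, 128.2])]
green [[-76.2 -50.7]
 [ 49.5  50.9]] [-77.7 -52.4] [50.7 51.8]
bottle [[  5. 112.]
 [173. 278.]]
[3.07079633 1.57079633 0.        ]
0 [ 0.35  0.43  1.73 -0.    0.98 -1.01]
0 [ 0.35  0.27  1.69 -0.    1.19 -1.01]
0 [ 0.02  0.19  2.05 -0.    0.91 -1.34]
0 [ 0.07  0.31  1.46 -0.    1.37 -1.3 ]
0 [ 0.08  0.25  1.48 -0.    1.42 -1.29]
0 [ 0.24  0.01  2.16 -0.    0.97 -1.13]
0 [ 0.33  0.06  2.12 -0.    0.96 -1.04]
1.57 [ 0.35  0.43  1.73 -0.    0.98 -2.58]
1.57 [ 0.35  0.27  1.69 -0.    1.19 -2.58]
1.57 None
1.57 None
1.57 None
1.57 None
1.57 [ 0.33  0.06  2.12 -0.    0.96 -2.61]
3.14 [ 0.35  0.43  1.73 -0.    0.98  2.13]
3.14 [ 0.35  0.27  1.69 -0.    1.19  2.13]
3.14 [ 0.02  0.19  2.05 -0.    0.91  1.8 ]
3.14 [ 0.07  0.31  1.46 -0.    1.37  1.85]
3.14 [ 0.08  0.25  1.48 -0.    1.42  1.85]
3.14 [ 0.24  0.01  2.16 -0.    0.97  2.01]
3.14 [ 0.33  0.06  2.12 -0.    0.96  2.1 ]
-1.57 [ 0.35  0.43  1.73 -0.    0.98  0.56]
-1.57 [ 0.35  0.27  1.69 -0.    1.19  0.56]
-1.57 [ 0.02  0.19  2.05 -0.    0.91  0.23]
-1.57 [ 0.07  0.31  1.46 -0.    1.37  0.28]
-1.57 [ 0.08  0.25  1.48 -0.    1.42  0.28]
-1.57 [ 0.24  0.01  2.16 -0.    0.97  0.44]
-1.57 [ 0.33  0.06  2.12 -0.    0.96  0.53]<sys>:0: UserWarning: Gimbal lock detected. Setting third angle to zero since it is not possible to uniquely determine all angles.
```

```bash
cat >> h.py <<'E'
import warnings; warnings.filterwarnings("ignore")
from scipy.spatial.transform import Rotation as Ro
O=np.array([.4934,.183]);YAW=np.deg2rad(78.35); f=F(O,YAW)
def rot(a):
    x=np.array([0,0,-1.]);y=np.array([np.cos(a),np.sin(a),0]);return Ro.from_matrix(np.column_stack([x,y,np.cross(x,y)])).as_euler("xyz")
RX=rot(YAW); RY=rot(YAW-np.pi/2)
def st(t=""):
    from plant import observe
    s=observe(); print(t,"t",round(s["time_s"],2),"pos",np.round(s["eef_pos"],4),"fix",inv(O,YAW,s["eef_pos"]).round(1),"F",np.round(s["ft_force"],1),"op",round(s["opening"],4))
E
python3 - <<'E'
from h import *
from plant import *
W=cloud("top",np.load("pics/top0.npz")["d"])
q=W[(W[...,2]>.15)&(W[...,0]>.15)&(W[...,0]<.65)&(W[...,1]>.05)&(W[...,1]<.5)&(W[...,2]<1)]
print("tall obstacles",np.percentile(q,[1,99],0).round(3) if len(q) else 0)
gripper_to(.030,20); st()
movep([.40,0,.25],RX); st()
movep(f(105,40,200),RX); st()
move_l(f(105,-18,70),.2); move_l(f(105,-18,3),.08); st("down")
gripper_to(0.0,20); st("grip")
move_l(f(105,-18,60),.1); st("lift")
p,d=get_image("scene"); cv2.imwrite("pics/s1.png",cv2.resize(p[170:300,170:370,::-1],(800,520),interpolation=cv2.INTER_CUBIC))
E
```

```text
tall obstacles [[0.151 0.05  0.154]
 [0.615 0.197 0.474]]
 t 0.68 pos [ 0.1448 -0.608   0.2313] fix [-845.1  181.7] F [-0.2  0.4 -0.4] op 0.0301
 t 3.02 pos [ 0.4002 -0.0005  0.2501] fix [-198.6   54.2] F [ 0.4 -0.2 -0. ] op 0.0303
 t 4.2 pos [0.4758 0.2929 0.2002] fix [104.1  39.4] F [ 0.3 -0.1 -0.2] op 0.0302
down t 6.04 pos [0.5328 0.2824 0.0035] fix [105.3 -18.5] F [0.2 0.9 0.6] op 0.0301
grip t 6.34 pos [0.5329 0.2824 0.0038] fix [105.4 -18.6] F [-0.2  0.2  2.7] op 0.0094
lift t 7.06 pos [0.5319 0.2821 0.0597] fix [104.8 -17.7] F [-0.6  0.1  0.1] op 0.0092
```

View pics/s1.png

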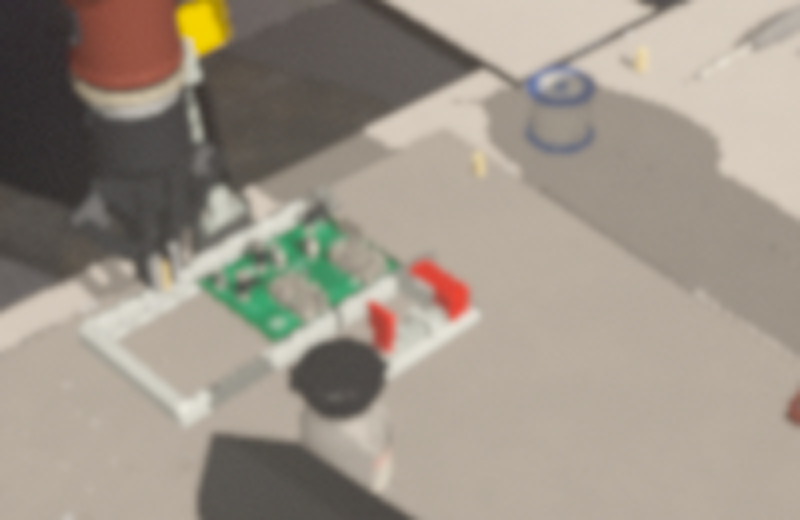

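```bash
python3 - <<'E'
from h import *
from plant import *
move_l(f(105,40,130),.2)
movep([.38,.01,.08],RX); move_l([.38,.01,.015],.12); print(move_l([.38,.01,.003],.02,max_force=3)); st("placed")
gripper_to(.030); hold(.1); move_l([.38,.01,.1],.15); st("up")
gripper_to(0.0,20)
movep(f(-120,0,80),RY); move_l(f(-120,0,3),.12); st("behind")
print(move_l(f(-15,0,3),.08,max_force=12)); st("near")
print(move_l(f(7,0,3),.03,max_force=7)); st("pushed")
p,d=get_image("top"); np.savez("pics/top2.npz",p=p,d=d); cv2.imwrite("pics/t2.png",cv2.resize(p[130:270,165:325,::-1],(686,600),interpolation=cv2.INTER_CUBIC))
E
```

```text
True
placed t 10.13 pos [0.38   0.01   0.0037] fix [-192.4   76.1] F [-1.5  0.3  4.9] op 0.0097
up t 11.36 pos [0.3794 0.0101 0.0993] fix [-192.4   76.7] F [-0.2 -0.4 -0.5] op 0.0297
behind t 14.07 pos [0.4697 0.0654 0.0035] fix [-119.9   -0.5] F [ 0.5  0.2 -0. ] op -0.0001
False
near t 15.54 pos [0.4902 0.1681 0.0029] fix [-15.3   0.1] F [ 0.6  0.5 -0.4] op -0.0005
True
pushed t 16.07 pos [0.4922 0.1815 0.0024] fix [-1.7  0.9] F [-0.8 -1.9  1.7] op 0.0
```

View pics/t2.png

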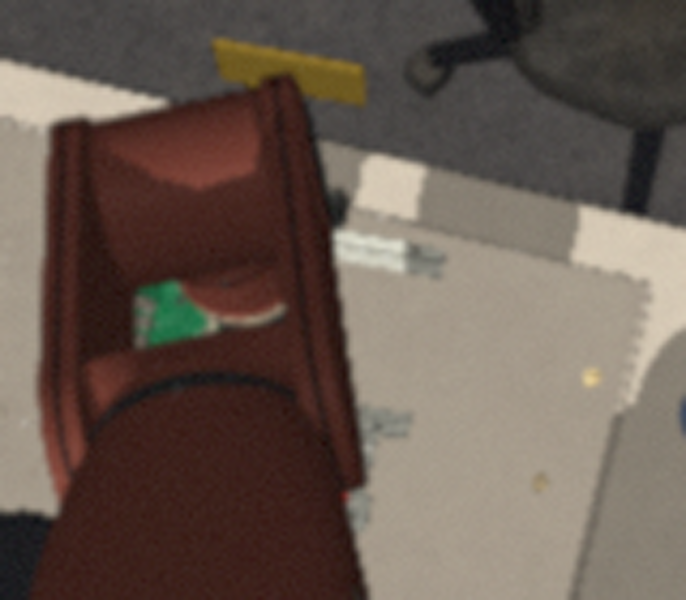

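```bash
python3 - <<'E'
from h import *
from plant import *
print(move_l(f(8,0,3),.03,max_force=10)); st("seat")
move_l(f(-25,0,4),.12); move_l(f(-40,0,200),.25)
movep(f(-26,-60,300),RX); st()
move_l(f(-26,-168,300),.25); st("over")
for n in("top","scene"):
    p,d=get_image(n); np.savez(f"pics/{n}3.npz",p=p,d=d)
    b=p[150:270,150:310,::-1] if n=="top" else p[170:290,190:350,::-1]
    cv2.imwrite(f"pics/{n}3.png",b)
a=[cv2.resize(cv2.imread(f"pics/{n}3.png"),(400,300),interpolation=cv2.INTER_CUBIC) for n in("top","scene")]
cv2.imwrite("pics/both3.png",np.hstack(a))
E
```

```text
True
seat t 16.33 pos [0.4916 0.1818 0.0018] fix [-1.6  1.5] F [ 0.1 -1.5  1.6] op 0.0003
 t 19.02 pos [0.5465 0.1454 0.2988] fix [-26.1 -59.5] F [0.  1.  0.2] op 0.0001
over t 19.6 pos [0.6523 0.1236 0.2989] fix [ -26.1 -167.6] F [ 0.2 -0.2  0.6] op 0.0001
```

View pics/both3.png

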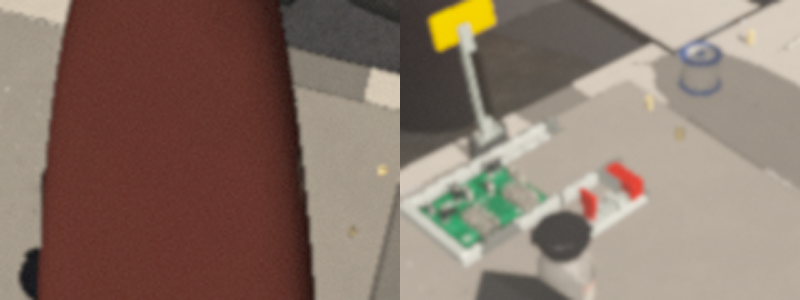

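The scene view shows the board against the end stop, all three spacers standing and the gate track clear. Now the gate.

```bash
python3 - <<'E'
from h import *
from plant import *
def C(th,r=178): return -82+r*np.cos(th)-6*np.sin(th)-11, 28+r*np.sin(th)+6*np.cos(th)
move_l(f(-26,-168,202),.2); st("behind")
for th in(1.6,1.3,1.0,.75,.5):
    y,z=C(th); 
    if move_l(f(-26,y,z),.15,max_force=30): st("STOP"); raise SystemExit
    st(f"{th} y{y:.0f} z{z:.0f}")
for y,z,v in((96,80,.12),(103,48,.1),(103,32,.04)):
    if move_l(f(-26,y,z),v,max_force=30): st("STOP"); raise SystemExit
    st(f"y{y} z{z}")
p,d=get_image("scene"); cv2.imwrite("pics/s4.png",cv2.resize(p[170:290,190:350,::-1],(800,600),interpolation=cv2.INTER_CUBIC))
E
```

```text
behind t 20.34 pos [0.653  0.1239 0.2034] fix [ -25.7 -168.3] F [-0.1  0.6  0.3] op 0.0002
1.6 y-104 z206 t 20.92 pos [0.5924 0.1364 0.2084] fix [ -25.7 -106.3] F [ 4.5 -0.8  4. ] op 0.0001
1.3 y-51 z201 t 21.43 pos [0.5395 0.147  0.2013] fix [-25.9 -52.4] F [ 4.8 -1.  -1.4] op -0.0001
1.0 y-2 z181 t 21.93 pos [0.4919 0.1569 0.1819] fix [-25.8  -3.7] F [ 6.3 -0.9 -0.1] op -0.0003
0.75 y33 z154 t 22.38 pos [0.4576 0.1642 0.1551] fix [-25.7  31.3] F [ 4.7 -1.4  4.4] op -0.0003
0.5 y60 z119 t 22.83 pos [0.4299 0.1696 0.1197] fix [-25.9  59.5] F [ 0.3 -0.7  8. ] op 0.0001
y96 z80 t 23.43 pos [0.3941 0.1769 0.0809] fix [-26.  96.] F [-1.  -0.1  8.2] op 0.0004
y103 z48 t 23.9 pos [0.3878 0.1784 0.049 ] fix [-25.9 102.5] F [-0.3 -0.3  7.2] op -0.0
y103 z32 t 24.45 pos [0.3867 0.1785 0.0327] fix [-25.9 103.6] F [-2.9  0.8  7.8] op 0.0001
```

View pics/s4.png

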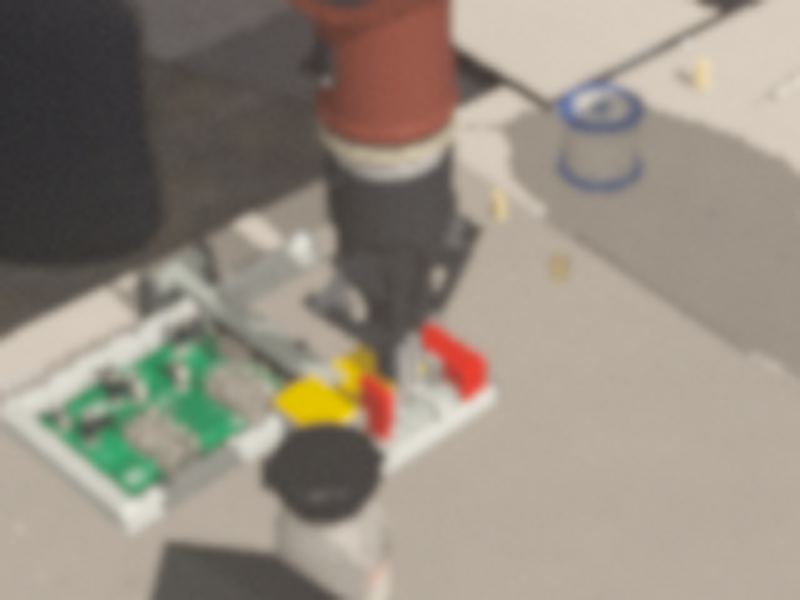

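The gate is down at tip height 32.7 mm with 8 N, matching the shut condition, and the fingers are between hook and tab. Now I slide the bolt.

```bash
python3 - <<'E'
from h import *
from plant import *
move_l(f(-26,103,31),.04); st("press")
print(move_l(f(-12,103,31),.06,max_force=12)); st("a")
print(move_l(f(24,103,31),.04,max_force=12)); st("slid")
p,d=get_image("scene"); cv2.imwrite("pics/s5.png",cv2.resize(p[170:290,190:350,::-1],(800,600),interpolation=cv2.INTER_CUBIC)); np.savez("pics/scene5.npz",p=p,d=d)
E
```

```text
press t 24.75 pos [0.3867 0.1785 0.0318] fix [-25.9 103.6] F [-2.7  0.3  8.6] op -0.0002
False
a t 25.13 pos [0.3904 0.1922 0.0321] fix [-11.8 102.7] F [-1.2 -0.5  8. ] op 0.0006
True
slid t 25.9 pos [0.3964 0.2213 0.032 ] fix [ 17.9 102.8] F [-0.8 -4.9  8.7] op -0.0001
```

View pics/s5.png

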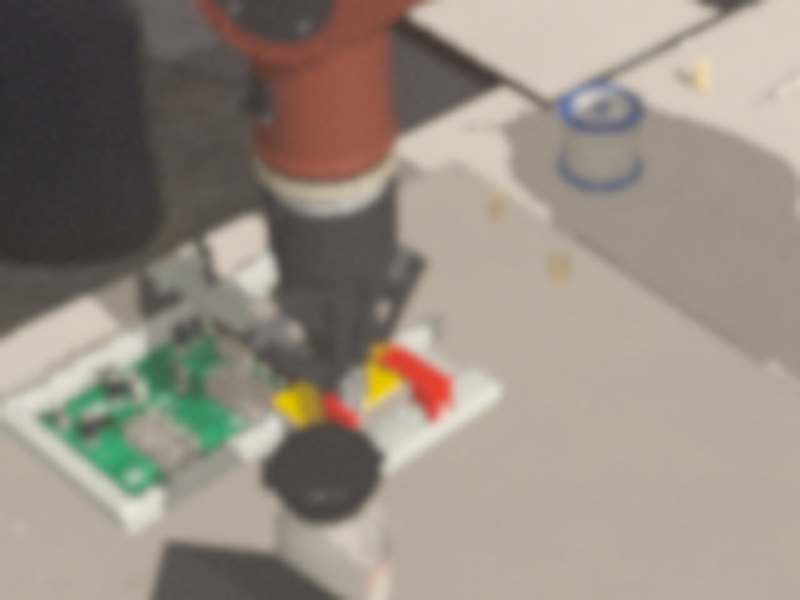

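```bash
python3 - <<'E'
from h import *
from plant import *
print(move_l(f(28,103,31),.04,max_force=15)); st("again")
move_l(f(9,103,32),.06); st("back"); move_l(f(9,103,50),.05); st("released"); move_l(f(9,95,180),.2)
movep([.40,-.05,.25],RX); set_joints([-1.0,.0,1.5,0,1.5,-.126]); hold(.5); st("away")
for n in("top","scene"):
    p,d=get_image(n); np.savez(f"pics/{n}6.npz",p=p,d=d); b=p[150:270,170:330,::-1] if n=="top" else p[170:290,190:350,::-1]
    cv2.imwrite(f"pics/{n}6.png",b)
    hsv=cv2.cvtColor(p,cv2.COLOR_RGB2HSV).astype(int);H,S,V=[hsv[...,i] for i in range(3)]
    if n=="top":
        W=cloud(n,d); red=((H<8)|(H>172))&(S>150)&(V>90); red[:130]=0;red[270:]=0;red[:,330:]=0
        for a,c,mm in blobs(red,12): print("red",a,inv(O,YAW,ray("top",c,.0425 if a>60 else .055)).round(1))
        ye=(H>20)&(H<32)&(S>160)&(V>100); ye[:150]=0; ye[270:]=0;ye[:,:165]=0;ye[:,330:]=0; print("paddle z",np.percentile(W[ye][:,2],[10,50,90]).round(4))
        gr=(H>60)&(H<90)&(S>110)&(V>60); gr[:150]=0;gr[260:]=0;gr[:,:165]=0;gr[:,320:]=0
        q=np.array([inv(O,YAW,ray("top",(u,v),.008)) for v,u in np.argwhere(gr)]); print("green",q.min(0).round(1),q.max(0).round(1))
cv2.imwrite("pics/both6.png",np.vstack([cv2.resize(cv2.imread(f"pics/{n}6.png"),(400,300),interpolation=cv2.INTER_CUBIC) for n in("top","scene")]))
E
```

```text
True
again t 26.16 pos [0.3963 0.2213 0.032 ] fix [ 17.9 102.8] F [-3.6 -7.8 10.9] op 0.0005
back t 26.48 pos [0.3954 0.213  0.0336] fix [  9.6 102. ] F [0.3 1.4 8.5] op -0.0
released t 26.98 pos [0.394  0.2125 0.0499] fix [  8.8 103.3] F [0.2 0.  0. ] op 0.0001
away t 30.91 pos [ 0.3888 -0.4599  0.3787] fix [-650.8  -27.4] F [ 0.8  0.1 -0.3] op -0.0002
red 103 [-35.2 110.2]
red 26 [ 32.9 118.7]
paddle z [0.0344 0.037  0.0396]
green [ 16.3 -49.8] [141.7  53.2]
```

View pics/both6.png

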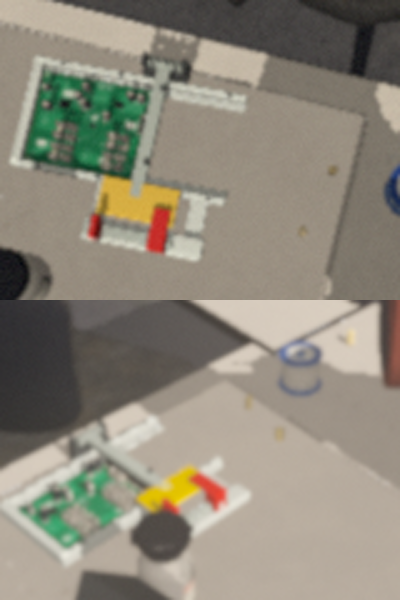

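```bash
python3 -c "
from plant import *
job_done()"
```

```text
the job is handed in; nothing more can be done
```

The job is done and handed in at about 31 s of the 67 s allowed. The gate is shut and held by the bolt's hook.

- **Spacer:** I took it out of the track and stood it on the bench at world (0.38, 0.01) m, about 90 mm from the fixture. The last pictures show all three spacers standing.
- **Board:** I pushed it home; it met the stop firmly twice at the same place. The last picture put its front edge at fixture x ≈ 142 mm, and the stop is at 143 mm. That difference is within the camera error.
- **Gate and bolt:** I swung the gate down, held it with about 8 N, and slid the bolt until it stopped. A second push did not move it further.
- **After letting go:** The hook measured x = -35.2 mm; fully shut is -35 mm. The paddle rests at z ≈ 37 mm under the hook, and the hook's underside is at 36.5 mm.

I didn't touch the bottle, spool, tip cleaner or screwdriver. I saw the bottle and spool unmoved in the last pictures, but did not re-measure any of the four. An attempt to check the fixture's position with the scene camera failed, so its pose came from the top camera only. No other check failed or disagreed.

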